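# Clamp a painting panel to the gauge mark

### The job

Slide the small painting panel forward along the clamping jig until it meets the end stop and seat it there with a light, steady push of about 8 N for half a second, then turn the black tension knob clockwise until the red needle of the spring gauge points into the green band. The panel's edges are fragile: never push it hard against the stop, and never wind the needle into the red zone. Leave the cups, the can and the bottle undisturbed.

Things in the scene. Friction and masses are not known exactly. Their poses are not given: they have to be found in the camera images.
- jig: plywood clamping jig 225 x 296 x 12 mm, fixed, in another place and yaw each time. Origin at z = 0, x axis = sliding direction (to the end stop). The panel lies on its base (12 mm high) between a fence (face y = -40 mm) and a guide (face y = +42 mm, x -120 to -50 mm), both 34 mm high over the table. The base begins at x = -147 mm and is clear behind the panel. Knob axis at x = 0, y = +185 mm
- panel: loose white-faced wooden painting panel, 110 x 80 x 20 mm, about 0.15 kg, lying on the jig's base. Origin at the centre of its underside, x axis towards the end stop (long side); it starts 35 to 65 mm short of the stop, with about 2 mm of side play between fence and guide; friction on the base and sides can take up to 4 N of a push
- panel_front (a point): middle of the panel's front end face (towards the stop), at half its thickness
- panel_back (a point): middle of the panel's rear end face, where it is pushed, at half its thickness (22 mm over the table)
- end_stop: rigid aluminium end stop with a thin rubber pad across the jig, 80 mm wide, 24 mm high over the base, fixed to the jig
- stop_face (a point): middle of the end stop's pad face, 22 mm over the table; x axis as the jig's. The panel is home when its front face touches this
- knob_grip (a point): on the vertical axis of the black tension knob (48 mm disc, grip bar on top 46 long x 14 wide x 32 mm high, its top 84 mm over the table), at the height to grip from above; x axis along the bar, turning with it. Clockwise from above tightens; friction (0.07 N m) holds it. Each rad moves jaw and dial 3 mm towards the panel; 5 rad in all. How far it is wound at the start is not told
- needle (a joint): gauge needle angle, rad, clockwise from above: 0 with the spring slack, 1.0 along the jig's -x axis in the middle of the green band (0.86 to 1.14); red zone from 1.40. Stays 0 until the jaw has met the panel and pressed it to the fence, then grows about 0.6 rad per rad of the knob
- needle_tip (a point): tip of the red needle, 42 mm from the dial's centre
- mark (a point): centre of the green band on the round white dial (95 mm across, centre at about x = 0, y = +98 mm in the jig, top 50 mm over the table), 42 mm from the dial's centre on its -x side; moves with the carriage
- jaw: sprung aluminium jaw (jig x -11 to +45 mm, top 36 mm over the table) that presses the panel's +y side to the fence; starts 2 to 4.5 mm outside the panel's place. Spring 1.5 N/mm, 2 N preload; 0.2 rad of needle per mm. Its origin is the jig's origin moved with the jaw
- white_cup: white disposable cup, 90 x 118 mm, on the black turntable at the left; bystander
- red_cup: red cup with brushes, 111 x 103 x 177 mm, at the right; bystander
- can: orange drink can, 53 x 134 mm, at the right; bystander
- pink_bottle: pink paint bottle, 68 x 176 mm, at the left; bystander

How it is judged:
On the way, in this order (a step that is already met when the one before it is completed fails the run):
1. the panel is pressed steadily against the end stop (1 N or more for 0.2 s) (contact force between panel and end_stop above 1 N and x of panel_front in the frame of stop_face above -0.0015 m), for 0.2 s.
2. the needle points into the green band with the panel clamped by the jaw (value of joint needle between 0.86 and 1.14 rad and contact force between panel and jaw above 4 N), for 0.3 s.
At the end, for the whole second after the job is handed in: the needle stands in the green band (0.86 to 1.14 rad), the jaw holds the panel with more than 4 N, and the panel lies flat and straight in the jig with its front face within 2 mm of the end stop (all of step 2 and x of panel_front in the frame of stop_face above -0.002 m and angle between the x axis of panel and the x axis of jig, either way round below 0.03 rad and z of panel in the frame of jig below 0.015 m and linear speed of panel below 0.01 m/s); the robot touches nothing.
It fails at once if the panel is pressed against the end stop with more than 20 N (contact force between panel and end_stop above 20 N).
It fails at once if the needle is wound into the red zone (1.40 rad) (value of joint needle above 1.4 rad).
It fails at once if a cup, the can or the bottle is moved by more than 30 mm (distance of any of white_cup, red_cup, can, pink_bottle from where it was at the start of the episode above 0.03 m).
It also fails if it takes over 72 s, if anything falls off the work surface, if the arm or the gripper's body presses on something with over 40 N, if the wrist force passes 120 N, or if a joint passes its speed limit or range.

### The arm

A 6-joint arm with a two-finger parallel gripper is mounted at the origin on the work surface; the furniture and walls round the work are solid. World frame = base frame: x ahead of the robot, y to its left, z up, the work surface at z = 0. Lengths are in m, angles in rad, forces in N, time in s.
With the tool pointing down it reaches from about 0.325 to 0.9 m from the base axis. Payload 3.5 kg.
Tool frame: the origin (TCP) lies midway between the tips of the shut fingers; the grasp point (between the pads) lies 19 mm behind it; z points along the fingers, y is the line along which they close (so a half turn about z gives the same grasp; the last joint's range is limited). The gripper opens to 85 mm and grips with 20 to 120 N. Pads are 22 mm wide; open, the fingers measure 114 mm over their backs; the gripper's body (76 mm by 85 mm) begins 54 mm behind the grasp point. The pads swing forward as they close: fully open they stand 13 mm farther back than shut.
Start: joints at [-1.307, 0.276, -0.026, 1.268, 0, 1.467], TCP at [0.224, -0.583, 0.231] pointing down, gripper open.
Joint ranges: [-3.12, 3.12], [-0.85, 1.88], [-1.08, 1.24], [-1.95, 2.15], [-1.57, 1.53], [-3.14, 3.14]. Speed limits (rad/s): [2.57, 2.57, 3.14, 3.14, 3.14, 3.14].

### API

Orientations are given as a 3x3 rotation matrix whose columns are the frame's x, y, z axes.
In Python, from rig import manip, viewer gives the robot as it stands.
- The arm moves only by the tool carry_out, never from a script. Its arguments are lists of equal length, an entry for each row: "rotation": the turn, a rotation vector about the tool's x, y, z in degrees, a list of three; "travel": the shift along the tool's x, y, z in cm, a list of three; "claw": the finger opening in cm, from 0 to 8.54. A call has 1 to 8 rows; each row shifts and turns the commanded pose from where the row before left it, along the tool's axes as they then stand; what a row does not reach is not made up. A row lasts 1/8 s, in which the tool goes at most 62.5 mm and 10.7 degrees, less where a joint would pass 70% of its speed; a pose out of reach is approached as far as the arm can. A call is refused whole if a number of a shift passes 6.25 or a number of a turn 10.7, either way. A call with a gripper value outside its range is refused whole. The fingers move at their own pace and stop on an object; "newtons" is the grip in N (left out, the last holds). Time passes only in rows, so rows that do not move let the fingers close. It gives the time, the measured TCP pose, the force, the opening and the grip force at its end, in the units of the state.
- manip.get_state(): the state, without advancing time (a new reading comes with each control period).
- viewer.capture(name): name is "scene" or "top"; returns a dict with "img" (480x640x3 uint8, blue, green, red), "camera_matrix" (3x3 intrinsics, pixels), "rvec" (rotation vector, rad) and "tvec" (3), from world to camera coordinates, as OpenCV has them. Camera axes: x right, y down, z forward; pixel columns grow to the right and rows downward; lengths in m; the calibration is good to about 2 mm. A picture is of the moment at which its call begins. There is no depth.
- manip.hand_in(): hands the job in; it is judged then, once.
Trained networks look in the newest picture that a camera, given by its name, has taken for a name from the list of things; names that differ only in an ending like _2 or _b are one class to them, and where a whole thing is asked for, a point or a joint stands for the part that bears it (a point fixed in the world has none). Each returns a list of dicts, best first, with "score" (0 to 1); they miss things now and then, are a little off and sometimes report something else, mostly with a low value. They report only what shows in the picture. A call takes as long as a camera call.
- viewer.search_frame(camera, query): "location" ([column, row] in pixels, amid what is visible of it).
- viewer.silhouettes(camera, query): "region" (480x640 bool, what is visible of it) and "location" ([column, row] in pixels, amid what is visible of it).
- viewer.mark_of(camera, query): "location" ([column, row] in pixels: a listed point, or the origin of a listed thing).
The state is a dict: "time_s": time; "joint_pos": joint angles; "qd": joint speeds; "joint_efforts": joint torques, N m; "tcp_pos": TCP position; "eef_rot": TCP orientation; "ft_force": force on the tool from outside, world axes, zero at the start; "moment": the same for the moment, N m; "finger_gap": finger opening in m; "grip_force": force on a finger pad.
Only numpy, scipy, OpenCV 4.12 (cv2) and the standard library are available. Lean on these libraries where they do the work, as an engineer would, in place of code of your own. Each camera call takes 0.05 s, during which the arm holds its last target. There are 200 camera calls.

## Working session

There is one attempt and no reset: what is moved stays moved. The work goes in short steps, Python scripts to look and compute and a tool call to move; the robot and the scene stay as the last step left them, time stands still between calls to the robot, and variables do not carry over. Pictures are saved under pics/ and viewed, at most 10 in all, crops included, and the job is handed in when it is done.

Besides the shell and the picture viewer there is one more tool, called after "Call:" in YAML: its name, and indented under it one key for each argument. carry_out: Moves the arm, as the interface text tells. Its arguments: {"type":"object","properties":{"rotation":{"type":"array"},"travel":{"type":"array"},"claw":{"type":"array"},"newtons":{"type":"number"}},"required":["rotation","travel","claw"]}

```bash
mkdir -p pics
cat > h.py <<'E'
import numpy as np, cv2
from rig import manip, viewer
def cap(n):
    return viewer.capture(n)
def ray(c,px,z):
    R=cv2.Rodrigues(np.array(c["rvec"],float))[0]; t=np.array(c["tvec"],float).ravel()
    d=R.T@np.linalg.inv(np.array(c["camera_matrix"],float))@np.array([px[0],px[1],1.])
    o=-R.T@t
    return o+d*(z-o[2])/d[2]
def pt(cam,c,q,z):
    r=viewer.mark_of(cam,q)
    return [(round(x["score"],2),np.round(x["location"],1),np.round(ray(c,x["location"],z),4)) for x in r[:2]]
Z=dict(jig=0,panel=.012,panel_front=.022,panel_back=.022,stop_face=.022,knob_grip=.07,needle_tip=.05,mark=.05)
E
python3 - <<'E'
from h import *
for n in("top","scene"):
    c=cap(n); cv2.imwrite(f"pics/{n}0.png",c["img"])
    for q,z in Z.items(): print(n,q,pt(n,c,q,z))
s=manip.get_state();print(s["time_s"],s["tcp_pos"],s["eef_rot"],s["ft_force"])
E
```

```text
top jig [(0.64, array([357.9, 242.9]), array([ 0.5903, -0.1212,  0.    ])), (0.28, array([359.8, 263.3]), array([ 0.5291, -0.1263,  0.    ]))]
top panel [(0.56, array([359.6, 259.8]), array([ 0.5387, -0.1254,  0.012 ]))]
top panel_front [(0.83, array([357.9, 243.7]), array([ 0.5858, -0.1205,  0.022 ]))]
top panel_back [(0.74, array([363.4, 280.7]), array([ 0.4763, -0.1356,  0.022 ])), (0.49, array([356.4, 224.2]), array([ 0.644 , -0.1166,  0.022 ]))]
top stop_face [(0.68, array([356.4, 223.3]), array([ 0.6467, -0.1166,  0.022 ]))]
top knob_grip [(0.66, array([294.9, 245.8]), array([0.5761, 0.0627, 0.07  ]))]
top needle_tip [(0.39, array([341.3, 248.6]), array([ 0.569 , -0.0711,  0.05  ]))]
top mark [(0.92, array([326.8, 256.4]), array([ 0.5464, -0.0288,  0.05  ])), (0.32, array([486.4, 273.5]), array([ 0.4942, -0.4898,  0.05  ]))]
scene jig [(0.89, array([340.4, 257. ]), array([ 0.5959, -0.1185,  0.    ]))]
scene panel [(0.93, array([357. , 264.5]), array([ 0.5101, -0.1194,  0.012 ])), (0.6, array([328.2, 257.4]), array([ 0.5968, -0.0712,  0.012 ]))]
scene panel_front [(0.7, array([341.4, 253.4]), array([ 0.5808, -0.1107,  0.022 ])), (0.58, array([327.9, 248.2]), array([ 0.6334, -0.0954,  0.022 ]))]
scene panel_back [(0.57, array([368. , 264.6]), array([ 0.477 , -0.1359,  0.022 ]))]
scene stop_face [(0.58, array([329.4, 243.4]), array([ 0.6587, -0.119 ,  0.022 ]))]
scene knob_grip [(0.52, array([294.1, 250.8]), array([0.5991, 0.0535, 0.07  ]))]
scene needle_tip []
scene mark [(0.75, array([327.4, 255.9]), array([ 0.5483, -0.0336,  0.05  ]))]
0.9 [ 0.22414753 -0.58344966  0.23133366] [[ 9.33474796e-01  3.58643004e-01  2.52720758e-05]
 [ 3.58643005e-01 -9.33474795e-01 -3.88621824e-05]
 [ 9.65319600e-06  4.53405210e-05 -9.99999999e-01]] [ 0.91500521 -0.19384741  0.32884147]
```

View pics/top0.png

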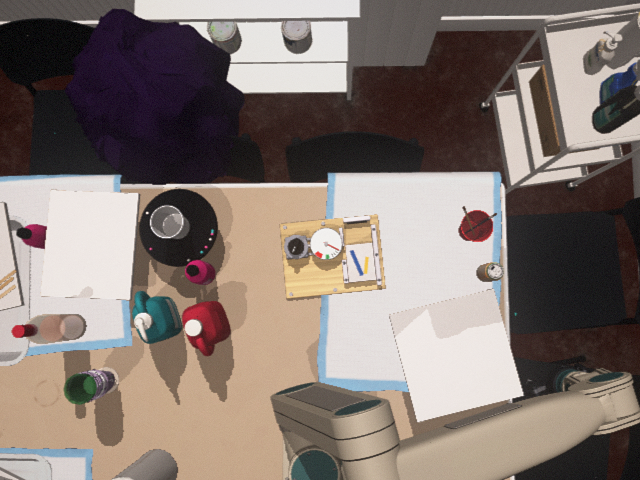

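View pics/scene0.png

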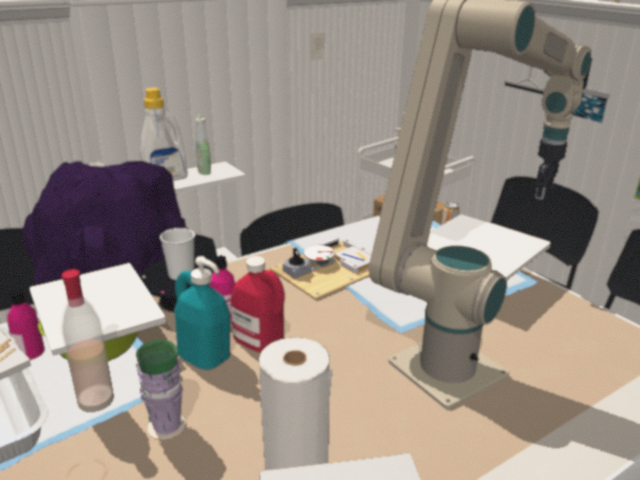

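Top view: the jig lies around (332,257), with the knob at (296,246), the dial at (326,245), the panel at (360,262) and the stop at (357,220). The jig is slightly yawed. I'll refine the yaw next.

Run:
```python
from h import *
from scipy.optimize import least_squares
import collections
obs=[]
P={"jig":(0,0,0),"stop_face":(.055,0,.022),"knob_grip":(0,.185,.07),"mark":(-.042,.098,.05)}
for k in range(6):
    c=cap("top")
    for q in P:
        for r in viewer.mark_of("top",q)[:1]:
            obs.append((q,r["location"]))
    if k==0:
        for q in ("jig","panel"):
            r=viewer.silhouettes("top",q)[0]; m=r["region"].astype(np.uint8)
            ct=max(cv2.findContours(m,0,2)[0],key=cv2.contourArea)
            z={"jig":.012,"panel":.032}[q]
            w=np.array([ray(c,p[0],z)[:2]*1000 for p in ct],np.float32)
            print(q,r["score"],m.sum(),cv2.minAreaRect(w))
    if k<4:
      for q in("panel_front","panel_back","needle_tip"): print(pt("top",c,q,Z[q])[:1])
K=np.array(c["camera_matrix"],float)
def proj(p,X):
    a=X[2];R=np.array([[np.cos(a),-np.sin(a)],[np.sin(a),np.cos(a)]])
    w=np.r_[R@np.array(p[:2])+X[:2],p[2]]
    return cv2.projectPoints(w[None],np.array(c["rvec"],float),np.array(c["tvec"],float),K,None)[0].ravel()
f=lambda X:np.concatenate([proj(P[q],X)-np.array(l) for q,l in obs])
s=least_squares(f,[.59,-.12,.1],loss="soft_l1");print(s.x,np.degrees(s.x[2]))
for q in P: print(q,proj(P[q],s.x),np.mean([l for n,l in obs if n==q],0),np.std([l for n,l in obs if n==q],0))
im=cv2.resize(c["img"][205:305,272:392],None,fx=6.5,fy=6,interpolation=cv2.INTER_CUBIC)
im=cv2.resize(c["img"][205:305,272:392],(720,600),interpolation=cv2.INTER_CUBIC)
cv2.imwrite("pics/crop1.png",im)
```

```text
jig 0.85 6396 ((551.02685546875, -42.94734191894531), (224.50299072265625, 295.91546630859375), 5.404566764831543)
panel 0.75 1045 ((530.1537475585938, -125.60232543945312), (111.63821411132812, 81.50956726074219), 5.624548435211182)
[(0.7, array([354.4, 244.4]), array([ 0.5837, -0.1101,  0.022 ]))]
[(0.69, array([296.8, 244.8]), array([0.5836, 0.0605, 0.022 ]))]
[(0.44, array([343.1, 247.6]), array([ 0.5719, -0.0764,  0.05  ]))]
[(0.66, array([356. , 242.1]), array([ 0.5906, -0.1149,  0.022 ]))]
[(0.57, array([361.7, 282.3]), array([ 0.4717, -0.1306,  0.022 ]))]
[(0.56, array([343.8, 248. ]), array([ 0.5707, -0.0784,  0.05  ]))]
[(0.89, array([354.5, 244.9]), array([ 0.5823, -0.1104,  0.022 ]))]
[(0.74, array([363.1, 282.3]), array([ 0.4716, -0.1347,  0.022 ]))]
[(0.58, array([340.6, 248.5]), array([ 0.5693, -0.0691,  0.05  ]))]
[(0.88, array([354.6, 243.3]), array([ 0.587 , -0.1108,  0.022 ]))]
[(0.68, array([204.8, 276. ]), array([0.4927, 0.3325, 0.022 ]))]
[(0.42, array([344.4, 247.4]), array([ 0.5724, -0.0802,  0.05  ]))]
[ 0.59179136 -0.12313097  0.04397864] 2.5197903443217413
jig [358.52422582 242.41399332] [353.23333333 244.4       ] [12.43512051  5.62761051]
stop_face [357.77454789 223.26548561] [357.12 223.92] [1.49719738 1.42744527]
knob_grip [295.25985383 243.1837103 ] [326.33333333 240.01666667] [31.61432516  7.62679851]
mark [326.20940755 256.71754128] [325.75       256.71666667] [1.44424144 1.12311571]
```

View pics/crop1.png

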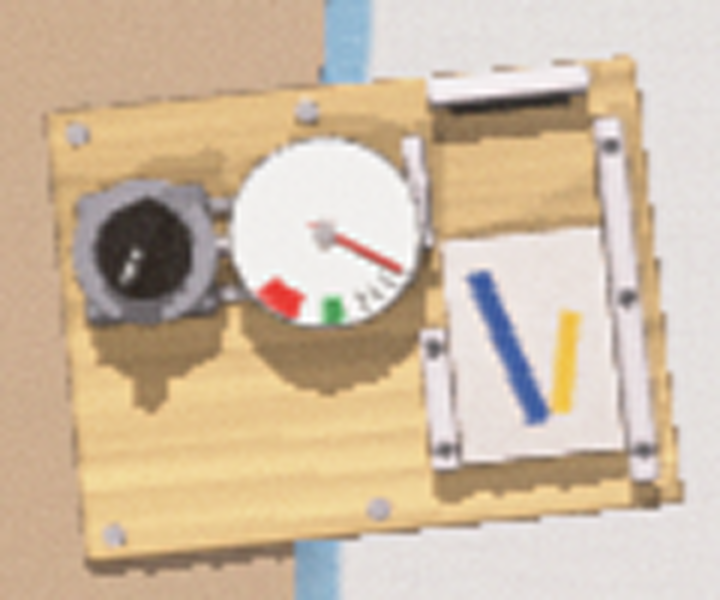

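The jig outline fits 224.5 x 295.9 mm, so the pose is good: yaw 5.45°, origin about (0.593, -0.119), and the panel about 63 mm short of the stop. The needle is at 0 (slack). Next I'll move behind the panel with the fingers shut.

Call:
carry_out:
  rotation:
    - [0,0,7.8]
    - [0,0,7.8]
    - [0,0,0]
    - [0,0,0]
    - [0,0,0]
    - [0,0,0]
    - [0,0,0]
    - [0,0,0]
  travel:
    - [0,0,0]
    - [0,0,0]
    - [2.6,-4.3,0]
    - [2.6,-4.3,0]
    - [2.6,-4.3,0]
    - [2.6,-4.3,0]
    - [2.6,-4.3,0]
    - [2.6,-4.3,0]
  claw: [0,0,0,0,0,0,0,0]

```text
time_s: 4.1
tcp_pos: [0.3556, -0.3104, 0.2315]
eef_rot: [[0.996, 0.094, 0.001], [0.094, -0.996, -0.0], [0.001, 0.001, -1.0]]
ft_force: [1.0, -0.6, 0.1]
finger_gap: 0.0002
grip_force: 0.0
```

```bash
cat >> h.py <<'E'
O=np.array([.5929,-.1192]);a=np.radians(5.45);ex=np.array([np.cos(a),np.sin(a)]);ey=np.array([-np.sin(a),np.cos(a)])
def st():
    s=manip.get_state();d=np.array(s["tcp_pos"])[:2]-O;r=np.array(s["eef_rot"])
    print("t %.2f"%s["time_s"],"jig xy mm",np.round([d@ex*1000,d@ey*1000],1),"z",round(s["tcp_pos"][2]*1000,1),"yaw",round(np.degrees(np.arctan2(r[1,0],r[0,0])),2),"tilt",np.round(r[:2,2],4),"F",np.round(s["ft_force"],2),"Fx",round(float(np.array(s["ft_force"])[:2]@ex),2),"M",np.round(s["moment"],2),"gap",s["finger_gap"],s["grip_force"],"j6",s["joint_pos"][5])
E
python3 -c "
from h import *
st()
c=cap('top');im=cv2.resize(c['img'][230:262,280:312],(512,512),interpolation=cv2.INTER_CUBIC)
im=np.clip(im.astype(float)*4,0,255).astype(np.uint8);cv2.imwrite('pics/knob.png',im)"
```

```text
t 4.10 jig xy mm [-254.4 -167.8] z 231.5 yaw 5.4 tilt [ 0.0007 -0.0005] F [ 1.03 -0.55  0.07] Fx 0.97 M [-0.03 -0.05 -0.04] gap 0.00022781289380739963 0.0 j6 2.1925825071089746
```

View pics/knob.png

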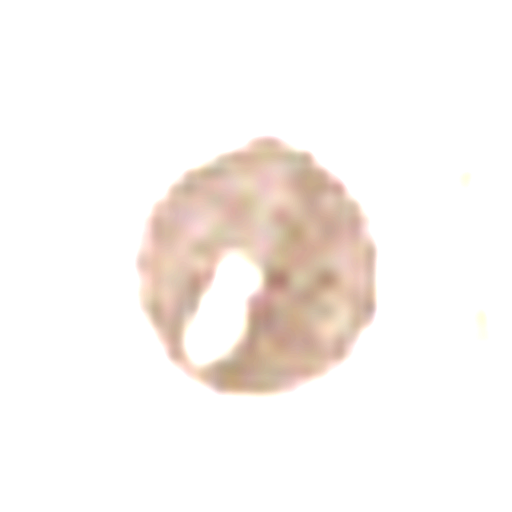

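The white index stripe on the knob runs from its centre (295,246) down-left to (292.5,252), so the bar is at about -25° world yaw. I'll measure it properly later. Continuing to behind the panel.

Call:
carry_out:
  rotation:
    - [0,0,0]
    - [0,0,0]
    - [0,0,0]
    - [0,0,0]
    - [0,0,0]
    - [0,0,0]
    - [0,0,0]
    - [0,0,0]
  travel:
    - [2.5,-4.2,0]
    - [2.5,-4.2,0]
    - [2.5,-4.2,0]
    - [2.4,-4.1,2]
    - [0,0,5]
    - [0,0,5]
    - [0,0,5]
    - [0,0,2]
  claw: [0,0,0,0,0,0,0,0]

```text
time_s: 5.15
tcp_pos: [0.4355, -0.1352, 0.0385]
eef_rot: [[0.996, 0.095, -0.005], [0.095, -0.996, 0.002], [-0.004, -0.003, -1.0]]
ft_force: [-0.1, -0.5, 0.3]
finger_gap: 0.0002
grip_force: 0.0
```

```bash
python3 -c "
from h import *
st()
c=cap('top');g=c['img'].min(2).astype(float)
ys,xs=np.mgrid[232:260,284:306];v=np.clip(g[232:260,284:306]-60,0,None)
cx,cy=295,246.5
m=((xs-cx)**2+(ys-cy)**2<6.9**2);v=v*m
w=np.array([ray(c,p,.084)[:2] for p in np.c_[xs[v>0],ys[v>0]]]);W=v[v>0]
mu=np.average(w,axis=0,weights=W);C=np.cov(w.T,aweights=W);e,V=np.linalg.eigh(C)
print(W.size,mu,np.sqrt(e),np.degrees(np.arctan2(V[1,1],V[0,1])), 'knob',O+.185*ey)
print(g[240:258,287:304].astype(int))
c=cap('scene');cv2.imwrite('pics/sc2.png',cv2.resize(c['img'][225:285,260:400],(798,342),interpolation=cv2.INTER_CUBIC))
"
```

```text
t 5.15 jig xy mm [-158.2   -1. ] z 38.5 yaw 5.43 tilt [-0.0047  0.0021] F [-0.1  -0.48  0.32] Fx -0.15 M [-0.    0.02  0.04] gap 0.00017639784822381013 0.0 j6 2.6039407407438486
19 [0.56573659 0.06620091] [0.00158656 0.00503002] 156.78782194298617 knob [0.57532924 0.0649637 ]
[[164 162 158 113  77  49  42  42  46  46  49  46  40  61 106 138 156]
 [160 161 132  72  49  42  42  39  44  46  48  41  39  34  60 124 148]
 [158 131  79  48  39  47  42  44  43  48  48  40  34  41  44  70 127]
 [158  96  56  45  49  44  43  46  48  47  46  34  36  34  45  45  84]
 [155  88  46  44  44  41  39  43  42  49  46  41  37  38  45  50  79]
 [130  69  42  43  47  45  48  48  45  44  37  38  39  41  44  45  56]
 [113  58  43  44  42  41  49  93  66  42  36  36  39  40  45  49  57]
 [125  69  41  45  38  42  68 168 105  45  36  33  40  40  46  46  57]
 [131  75  45  49  39  46  95  97  63  39  33  39  43  41  43  45  54]
 [158  89  47  40  38  69 176 107  44  34  32  34  38  47  45  35  58]
 [163 120  55  34  48  94 178 102  48  34  38  39  42  43  46  47  84]
 [162 159  95  43  54 124 111  64  33  36  39  37  43  42  46  75 141]
 [156 165 116  63  45  72  61  38  38  38  39  43  44  42  61  93 152]
 [163 156 122  98  65  46  35  30  36  36  38  37  44  66  97 112 148]
 [154 161 155 125  99  84  58  52  45  51  54  67  95 105 149 161 163]
 [127 151 155 161 124 106 102 103 102 103  97 100 103 110 149 165 162]
 [150 138 151 162 155 122 103  99 104 103  99 104 149 158 159 152 128]
 [146 120 112 133 152 118 101 102 102 103 100 106 148 154 134  88  65]]
```

View pics/sc2.png

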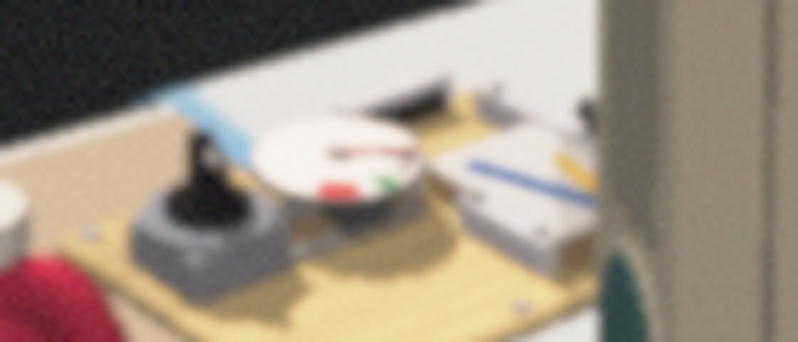

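The scene view shows the knob bar end-on at about (205,160) in the crop, which agrees with about -22° yaw. I'll lower the tool and approach the panel.

Call:
carry_out:
  rotation:
    - [0,0,0]
    - [0,0,0]
    - [0,0,0]
    - [0,0,0]
    - [0,0,0]
    - [0,0,0]
  travel:
    - [0,0,0]
    - [0,-0.1,1.0]
    - [0.5,0,0.3]
    - [0.8,0,0]
    - [0.5,0,0]
    - [0,0,0]
  claw: [0,0,0,0,0,0]

```text
time_s: 6.0
tcp_pos: [0.4567, -0.1337, 0.0286]
eef_rot: [[0.995, 0.095, 0.001], [0.095, -0.995, -0.0], [0.001, 0.001, -1.0]]
ft_force: [0.1, 0.6, -0.2]
finger_gap: -0.0003
grip_force: 0.0
```

```bash
python3 -c "
from h import *
st()"
```

```text
t 6.00 jig xy mm [-137.    -1.5] z 28.6 yaw 5.44 tilt [ 0.0008 -0.0005] F [ 0.14  0.55 -0.19] Fx 0.2 M [-0.    0.01  0.03] gap -0.0002747907619106524 0.0 j6 2.6257865352419496
```

Call:
carry_out:
  rotation:
    - [0,0,0]
    - [0,0,0]
    - [0,0,0]
    - [0,0,0]
    - [0,0,0]
    - [0,0,0]
    - [0,0,0]
    - [0,0,0]
  travel:
    - [0,-0.1,0.6]
    - [0.3,0,0]
    - [0.3,0,0]
    - [0.3,0,0]
    - [0.3,0,0]
    - [0.4,0,0]
    - [0.4,0,0]
    - [0.4,0,0]
  claw: [0,0,0,0,0,0,0,0]

```text
time_s: 7.0
tcp_pos: [0.4798, -0.1303, 0.0223]
eef_rot: [[0.996, 0.094, 0.0], [0.094, -0.996, 0.0], [0.0, -0.0, -1.0]]
ft_force: [-0.8, 0.1, -0.8]
finger_gap: -0.0001
grip_force: 0.4
```

```bash
python3 -c "
from h import *
st()"
```

```text
t 7.00 jig xy mm [-113.6   -0.3] z 22.3 yaw 5.42 tilt [0. 0.] F [-0.79  0.15 -0.78] Fx -0.78 M [ 0.03  0.15 -0.04] gap -0.00010746546859553392 0.3672547359019518 j6 2.6518471910313446
```

Call:
carry_out:
  rotation:
    - [0,0,0]
    - [0,0,0]
    - [0,0,0]
    - [0,0,0]
    - [0,0,0]
    - [0,0,0]
    - [0,0,0]
    - [0,0,0]
  travel:
    - [0.4,0,0]
    - [0.5,0,0]
    - [0.5,0,0]
    - [0.5,0,0]
    - [0.5,0,0]
    - [0.4,0,0]
    - [0.2,0,0]
    - [0.1,0,0]
  claw: [0,0,0,0,0,0,0,0]

```text
time_s: 8.0
tcp_pos: [0.5103, -0.1274, 0.0223]
eef_rot: [[0.996, 0.094, -0.0], [0.094, -0.996, -0.0], [-0.0, 0.0, -1.0]]
ft_force: [-0.9, -0.7, 1.1]
finger_gap: -0.0001
grip_force: 0.5
```

```bash
python3 -c "
from h import *
st()
c=cap('top')
for q in ('panel_front','stop_face'): print(pt('top',c,q,.022))
cv2.imwrite('pics/p3.png',cv2.resize(c['img'][205:305,272:392],(720,600),interpolation=cv2.INTER_CUBIC))"
```

```text
t 8.00 jig xy mm [-83.   -0.3] z 22.3 yaw 5.42 tilt [-0.0003 -0.0001] F [-0.85 -0.66  1.12] Fx -0.91 M [ 0.03  0.27 -0.  ] gap -7.512121037504724e-05 0.5314670316874981 j6 2.679610543032967
[(0.87, array([356.9, 228.1]), array([ 0.6323, -0.118 ,  0.022 ]))]
[(0.68, array([357.2, 222.2]), array([ 0.6499, -0.119 ,  0.022 ]))]
```

View pics/p3.png

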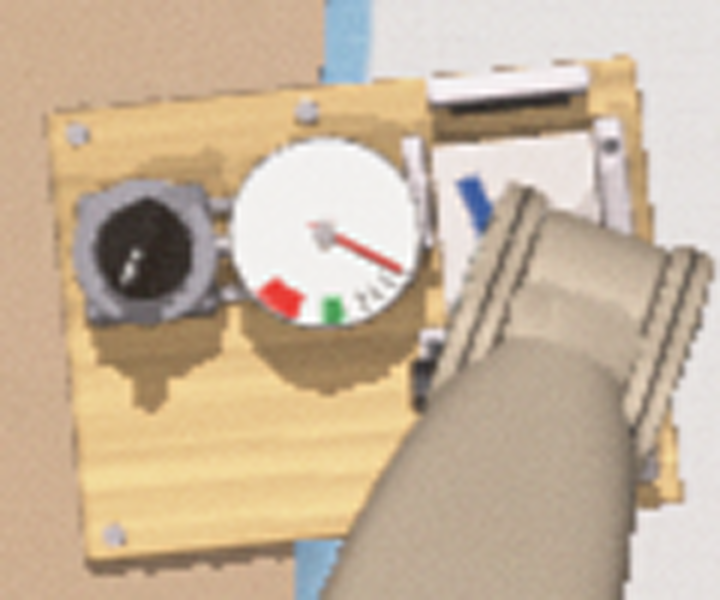

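The panel front is at (357,228) and the stop at (357,222), which leaves about 16 mm. I'll slow down.

Call:
carry_out:
  rotation:
    - [0,0,0]
    - [0,0,0]
    - [0,0,0]
    - [0,0,0]
    - [0,0,0]
    - [0,0,0]
    - [0,0,0]
    - [0,0,0]
  travel:
    - [0.2,0,0]
    - [0.2,0,0]
    - [0.2,0,0]
    - [0.15,0,0]
    - [0.1,0,0]
    - [0.1,0,0]
    - [0.1,0,0]
    - [0,0,0]
  claw: [0,0,0,0,0,0,0,0]

```text
time_s: 9.15
tcp_pos: [0.521, -0.1264, 0.0223]
eef_rot: [[0.996, 0.094, 0.0], [0.094, -0.996, 0.0], [0.0, 0.0, -1.0]]
ft_force: [0.3, -0.7, -0.1]
finger_gap: 0.0
grip_force: 0.1
```

Call:
carry_out:
  rotation:
    - [0,0,0]
    - [0,0,0]
    - [0,0,0]
  travel:
    - [0.05,0,0]
    - [0.05,0,0]
    - [0,0,0]
  claw: [0,0,0]

```text
time_s: 9.52
tcp_pos: [0.5219, -0.1263, 0.0224]
eef_rot: [[0.996, 0.094, 0.0], [0.094, -0.996, -0.0], [0.0, 0.0, -1.0]]
ft_force: [0.4, -0.6, 0.1]
finger_gap: 0.0004
grip_force: 0.4
```

Call:
carry_out:
  rotation:
    - [0,0,0]
    - [0,0,0]
    - [0,0,0]
  travel:
    - [0.05,0,0]
    - [0.05,0,0]
    - [0,0,0]
  claw: [0,0,0]

```text
time_s: 9.9
tcp_pos: [0.5229, -0.1262, 0.0223]
eef_rot: [[0.996, 0.094, 0.0], [0.094, -0.996, 0.0], [0.0, -0.0, -1.0]]
ft_force: [-1.2, 0.0, 1.2]
finger_gap: 0.0003
grip_force: 0.4
```

Call:
carry_out:
  rotation:
    - [0,0,0]
    - [0,0,0]
    - [0,0,0]
  travel:
    - [0.05,0,0]
    - [0.05,0,0]
    - [0,0,0]
  claw: [0,0,0]

```text
time_s: 10.28
tcp_pos: [0.5239, -0.1261, 0.0223]
eef_rot: [[0.996, 0.094, 0.0], [0.094, -0.996, 0.0], [0.0, -0.0, -1.0]]
ft_force: [-0.5, -0.2, 0.2]
finger_gap: -0.0001
grip_force: 0.3
```

Call:
carry_out:
  rotation:
    - [0,0,0]
    - [0,0,0]
  travel:
    - [0.05,0,0]
    - [0,0,0]
  claw: [0,0]

```text
time_s: 10.52
tcp_pos: [0.5244, -0.1261, 0.0223]
eef_rot: [[0.996, 0.094, 0.0], [0.094, -0.996, -0.0], [0.0, 0.0, -1.0]]
ft_force: [-0.4, -0.6, 0.7]
finger_gap: 0.0001
grip_force: 0.3
```

Call:
carry_out:
  rotation:
    - [0,0,0]
    - [0,0,0]
  travel:
    - [0.05,0,0]
    - [0,0,0]
  claw: [0,0]

```text
time_s: 10.78
tcp_pos: [0.5249, -0.126, 0.0223]
eef_rot: [[0.996, 0.094, 0.0], [0.094, -0.996, 0.0], [0.0, -0.0, -1.0]]
ft_force: [-0.4, 0.5, 0.2]
finger_gap: 0.0001
grip_force: 0.3
```

Call:
carry_out:
  rotation:
    - [0,0,0]
    - [0,0,0]
  travel:
    - [0.05,0,0]
    - [0,0,0]
  claw: [0,0]

```text
time_s: 11.02
tcp_pos: [0.5254, -0.126, 0.0223]
eef_rot: [[0.996, 0.094, 0.0], [0.094, -0.996, 0.0], [0.0, -0.0, -1.0]]
ft_force: [-0.9, -0.1, 1.0]
finger_gap: 0.0007
grip_force: 0.3
```

Call:
carry_out:
  rotation:
    - [0,0,0]
    - [0,0,0]
  travel:
    - [0.05,0,0]
    - [0,0,0]
  claw: [0,0]

```text
time_s: 11.28
tcp_pos: [0.5259, -0.1259, 0.0223]
eef_rot: [[0.996, 0.094, 0.0], [0.094, -0.996, 0.0], [0.0, -0.0, -1.0]]
ft_force: [-0.7, -1.1, 0.2]
finger_gap: -0.0003
grip_force: 0.3
```

```bash
python3 -c "
from h import *
st()
for i in range(3):
  c=cap('top')
  for q in ('panel_front','stop_face'): print(pt('top',c,q,.022)[:1])
st()"
```

```text
t 11.28 jig xy mm [-67.3  -0.3] z 22.3 yaw 5.42 tilt [0.0002 0.    ] F [-0.66 -1.08  0.21] Fx -0.76 M [-0.08  0.17  0.07] gap -0.0002998942469299011 0.2813635440543294 j6 2.6924516363880056
[(0.66, array([355.1, 222.5]), array([ 0.6491, -0.1128,  0.022 ]))]
[(0.73, array([356.5, 223.9]), array([ 0.6449, -0.1169,  0.022 ]))]
[(0.53, array([352.9, 224. ]), array([ 0.6446, -0.1062,  0.022 ]))]
[]
[(0.6, array([356. , 224.4]), array([ 0.6434, -0.1154,  0.022 ]))]
[(0.65, array([357.1, 224.8]), array([ 0.6422, -0.1187,  0.022 ]))]
t 11.72 jig xy mm [-67.3  -0.3] z 22.3 yaw 5.42 tilt [0.0002 0.0001] F [-0.72  0.12  0.27] Fx -0.71 M [-0.03  0.    0.01] gap -6.38547539969385e-05 0.11255741352215409 j6 2.6924306822121733
```

Nearly home, so I'll take single small steps.

Call:
carry_out:
  rotation:
    - [0,0,0]
    - [0,0,0]
  travel:
    - [0.03,0,0]
    - [0,0,0]
  claw: [0,0]

```text
time_s: 11.98
tcp_pos: [0.526, -0.1259, 0.0223]
eef_rot: [[0.996, 0.094, -0.0], [0.094, -0.996, -0.0], [-0.0, 0.0, -1.0]]
ft_force: [-1.3, -0.3, 0.6]
finger_gap: 0.0002
grip_force: 0.5
```

Call:
carry_out:
  rotation:
    - [0,0,0]
    - [0,0,0]
  travel:
    - [0.03,0,0]
    - [0,0,0]
  claw: [0,0]

```text
time_s: 12.22
tcp_pos: [0.5264, -0.1258, 0.0223]
eef_rot: [[0.996, 0.094, 0.0], [0.094, -0.996, 0.0], [0.0, -0.0, -1.0]]
ft_force: [-0.7, -0.3, 1.3]
finger_gap: 0.0002
grip_force: 0.4
```

Call:
carry_out:
  rotation:
    - [0,0,0]
    - [0,0,0]
  travel:
    - [0.03,0,0]
    - [0,0,0]
  claw: [0,0]

```text
time_s: 12.48
tcp_pos: [0.5266, -0.1258, 0.0223]
eef_rot: [[0.996, 0.094, -0.0], [0.094, -0.996, -0.0], [-0.0, 0.0, -1.0]]
ft_force: [-0.9, -0.2, -0.5]
finger_gap: -0.0
grip_force: 0.6
```

Call:
carry_out:
  rotation:
    - [0,0,0]
    - [0,0,0]
  travel:
    - [0.03,0,0]
    - [0,0,0]
  claw: [0,0]

```text
time_s: 12.72
tcp_pos: [0.5266, -0.1258, 0.0223]
eef_rot: [[0.996, 0.094, -0.001], [0.094, -0.996, -0.0], [-0.001, 0.0, -1.0]]
ft_force: [-2.9, -1.1, 2.2]
finger_gap: 0.0002
grip_force: 1.2
```

Call:
carry_out:
  rotation:
    - [0,0,0]
    - [0,0,0]
  travel:
    - [0.03,0,0]
    - [0,0,0]
  claw: [0,0]

```text
time_s: 12.98
tcp_pos: [0.5267, -0.1258, 0.0222]
eef_rot: [[0.996, 0.094, -0.001], [0.094, -0.996, -0.0], [-0.001, 0.0, -1.0]]
ft_force: [-3.6, -0.4, 3.2]
finger_gap: 0.0001
grip_force: 2.0
```

Call:
carry_out:
  rotation:
    - [0,0,0]
    - [0,0,0]
  travel:
    - [0.03,0,0]
    - [0,0,0]
  claw: [0,0]

```text
time_s: 13.22
tcp_pos: [0.5267, -0.1258, 0.0222]
eef_rot: [[0.996, 0.094, -0.002], [0.094, -0.996, -0.0], [-0.002, 0.0, -1.0]]
ft_force: [-4.8, -1.1, 4.2]
finger_gap: 0.0002
grip_force: 2.6
```

Call:
carry_out:
  rotation:
    - [0,0,0]
    - [0,0,0]
    - [0,0,0]
    - [0,0,0]
    - [0,0,0]
    - [0,0,0]
  travel:
    - [0.03,0,0]
    - [0.03,0,0]
    - [0.02,0,0]
    - [0,0,0]
    - [0,0,0]
    - [0,0,0]
  claw: [0,0,0,0,0,0]

```text
time_s: 13.98
tcp_pos: [0.5267, -0.1257, 0.0221]
eef_rot: [[0.996, 0.094, -0.003], [0.094, -0.996, -0.001], [-0.003, 0.0, -1.0]]
ft_force: [-5.5, -1.6, 5.4]
finger_gap: -0.0003
grip_force: 3.4
```

Call:
carry_out:
  rotation:
    - [0,0,0]
    - [0,0,0]
    - [0,0,0]
    - [0,0,0]
    - [0,0,0]
    - [0,0,0]
    - [0,0,0]
  travel:
    - [0.03,0,0]
    - [0.03,0,0]
    - [0,0,0]
    - [0,0,0]
    - [0,0,0]
    - [0,0,0]
    - [0,0,0]
  claw: [0,0,0,0,0,0,0]

```text
time_s: 14.85
tcp_pos: [0.5267, -0.1257, 0.022]
eef_rot: [[0.996, 0.094, -0.005], [0.094, -0.996, -0.001], [-0.005, 0.0, -1.0]]
ft_force: [-7.6, -2.0, 6.2]
finger_gap: 0.0002
grip_force: 3.9
```

```bash
python3 -c "
from h import *
st()"
```

```text
t 14.85 jig xy mm [-66.6  -0.2] z 22.0 yaw 5.39 tilt [-0.0046 -0.0007] F [-7.65 -2.01  6.16] Fx -7.8 M [-0.31  1.62 -0.04] gap 0.00015537904224097263 3.9216682500045863 j6 2.695069531951283
```

Seated at about 8 N for more than 0.5 s. I'll back off, lift, and start unwinding the wrist, so that a turn of more than 180° clockwise is available at the knob.

Call:
carry_out:
  rotation:
    - [0,0,0]
    - [0,0,0]
    - [0,0,0]
    - [0,0,0]
    - [0,0,0]
    - [0,0,0]
    - [0,0,-10.6]
    - [0,0,-10.6]
  travel:
    - [-0.1,0,0]
    - [-0.2,0,0]
    - [-0.5,0,0]
    - [-0.8,0,-0.5]
    - [0,0,-5]
    - [0,0,-5]
    - [0,0,0]
    - [0,0,0]
  claw: [0,0,0,0,0,0,5,5]

```text
time_s: 15.85
tcp_pos: [0.5139, -0.1274, 0.129]
eef_rot: [[0.891, 0.453, 0.003], [0.453, -0.891, -0.001], [0.003, 0.002, -1.0]]
ft_force: [-1.1, 0.0, -0.7]
finger_gap: 0.0356
grip_force: 0.0
```

Call:
carry_out:
  rotation:
    - [0,0,-10.6]
    - [0,0,-10.6]
    - [0,0,-10.6]
    - [0,0,-10.6]
    - [0,0,-10.6]
    - [0,0,-10.6]
    - [0,0,-10.6]
    - [0,0,-10.6]
  travel:
    - [0,0,0]
    - [0,0,0]
    - [0,0,0]
    - [0,0,0]
    - [0,0,0]
    - [0,0,0]
    - [0,0,0]
    - [0,0,0]
  claw: [5,5,5,5,5,5,5,5]

```text
time_s: 16.85
tcp_pos: [0.5131, -0.1271, 0.1278]
eef_rot: [[-0.371, 0.929, 0.001], [0.929, 0.371, 0.0], [-0.0, 0.001, -1.0]]
ft_force: [0.1, 0.4, 0.1]
finger_gap: 0.0497
grip_force: 0.0
```

Call:
carry_out:
  rotation:
    - [0,0,-10.6]
    - [0,0,-10.6]
    - [0,0,-10.6]
    - [0,0,-10.6]
    - [0,0,-10.6]
    - [0,0,-10.6]
    - [0,0,-10.6]
    - [0,0,-10.6]
  travel:
    - [0,0,0]
    - [0,0,0]
    - [0,0,0]
    - [0,0,0]
    - [0,0,0]
    - [0,0,0]
    - [0,0,0]
    - [0,0,0]
  claw: [5,5,5,5,5,5,5,5]

```text
time_s: 17.85
tcp_pos: [0.5131, -0.1271, 0.1277]
eef_rot: [[-0.958, -0.285, 0.001], [-0.285, 0.958, 0.0], [-0.001, -0.0, -1.0]]
ft_force: [-0.1, 0.0, -0.4]
finger_gap: 0.05
grip_force: 0.0
```

Call:
carry_out:
  rotation:
    - [0,0,-10.6]
    - [0,0,-10.6]
    - [0,0,-10.6]
    - [0,0,-10.6]
    - [0,0,-10.6]
    - [0,0,-10.6]
    - [0,0,-10.6]
    - [0,0,-10.6]
  travel:
    - [0,0,0]
    - [0,0,0]
    - [0,0,0]
    - [0,0,0]
    - [0,0,0]
    - [0,0,0]
    - [0,0,0]
    - [0,0,0]
  claw: [5,5,5,5,5,5,5,5]

```text
time_s: 18.85
tcp_pos: [0.5131, -0.1271, 0.1278]
eef_rot: [[0.197, -0.98, 0.001], [-0.98, -0.197, 0.0], [0.0, -0.001, -1.0]]
ft_force: [-0.5, 0.4, 0.1]
finger_gap: 0.0501
grip_force: 0.0
```

```bash
python3 -c "
from h import *
st();s=manip.get_state();print(s['joint_pos'],s['tcp_pos'],s['eef_rot'])
R=np.array(s['eef_rot']);d=np.r_[O+.185*ey,.12]-np.array(s['tcp_pos']);print('tool delta cm',R.T@d*100)
"
```

```text
t 18.85 jig xy mm [-80.2  -0.3] z 127.8 yaw -78.63 tilt [0.0011 0.0001] F [-0.47  0.41  0.08] Fx -0.43 M [ 0.02 -0.01  0.03] gap 0.05014825405249432 0.0 j6 -2.1345948115223474
[-3.65405583e-01  1.85073931e-01 -3.73190955e-01  1.01151364e+00
  4.60014214e-04 -2.13459481e+00] [ 0.51307914 -0.12709458  0.12776129] [[ 1.97094155e-01 -9.80383930e-01  1.11497823e-03]
 [-9.80384552e-01 -1.97094205e-01  6.59555698e-05]
 [ 1.55093967e-04 -1.10610689e-03 -9.99999376e-01]]
tool delta cm [-17.60230418  -9.88739838   0.78433584]
```

Call:
carry_out:
  rotation:
    - [0,0,0]
    - [0,0,0]
    - [0,0,0]
    - [0,0,0]
    - [0,0,-10.6]
    - [0,0,-10.6]
    - [0,0,-10.6]
    - [0,0,-10.6]
  travel:
    - [-4.4,-2.5,0]
    - [-4.4,-2.5,0]
    - [-4.4,-2.5,0]
    - [-4.4,-2.4,0]
    - [0,0,0]
    - [0,0,0]
    - [0,0,0]
    - [0,0,0]
  claw: [5,5,5,5,5,5,5,5]

```text
time_s: 19.85
tcp_pos: [0.5766, 0.0647, 0.1278]
eef_rot: [[0.807, -0.591, 0.001], [-0.591, -0.807, 0.0], [0.001, -0.001, -1.0]]
ft_force: [-1.0, -0.5, -0.0]
finger_gap: 0.0495
grip_force: 0.0
```

Call:
carry_out:
  rotation:
    - [0,0,-10.6]
    - [0,0,-3.6]
    - [0,0,0]
  travel:
    - [0,0,0]
    - [0,0,0]
    - [0,0,0]
  claw: [5,5,5]

```text
time_s: 20.23
tcp_pos: [0.5766, 0.0646, 0.1277]
eef_rot: [[0.924, -0.381, 0.001], [-0.381, -0.924, 0.0], [0.001, -0.001, -1.0]]
ft_force: [0.7, 0.4, -0.7]
finger_gap: 0.05
grip_force: 0.0
```

```bash
python3 -c "
from h import *
st();s=manip.get_state()
R=np.array(s['eef_rot']);d=np.r_[O+.185*ey,.057]-np.array(s['tcp_pos']);print('tool delta cm',R.T@d*100)
for n in('top','scene'):
  c=cap(n)
  for q in ('knob_grip','needle_tip'): print(pt(n,c,q,Z[q]))
  cv2.imwrite('pics/k_%s.png'%n,c['img'])
a=cv2.imread('pics/k_top.png')[205:305,272:392];b=cv2.imread('pics/k_scene.png')[190:290,260:380]
cv2.imwrite('pics/k.png',cv2.resize(np.hstack([a,b]),(792,330),interpolation=cv2.INTER_CUBIC))
"
```

```text
t 20.23 jig xy mm [  1.2 184.5] z 127.7 yaw -22.43 tilt [0.0007 0.0003] F [ 0.71  0.36 -0.67] Fx 0.74 M [ 0.03  0.04 -0.03] gap 0.05002401128442075 0.0 j6 -2.7502062660876065
tool delta cm [-0.13397141  0.0158645   7.06762947]
[(0.68, array([178.8, 228.2]), array([0.6295, 0.3999, 0.07  ]))]
[(0.48, array([342.3, 248.7]), array([ 0.5687, -0.074 ,  0.05  ]))]
[(0.64, array([294.1, 250.2]), array([0.6024, 0.0514, 0.07  ]))]
[]
```

View pics/k.png

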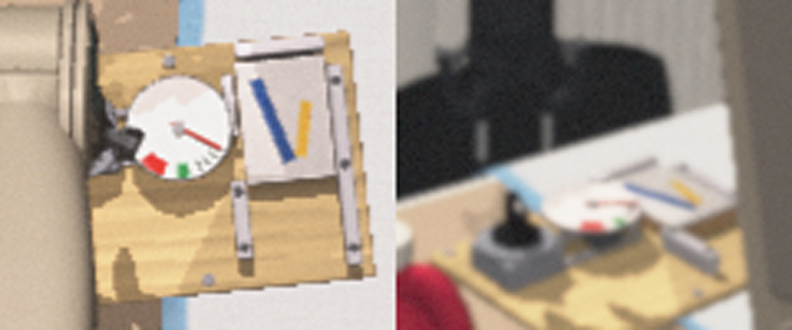

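The left half shows the panel home against the stop (top edge about y=45). The needle at (215,148) is still slack and stays visible. The right half shows the fingers straddling the bar. I'll descend and grip.

Call:
carry_out:
  rotation:
    - [0,0,0]
    - [0,0,0]
    - [0,0,0]
    - [0,0,0]
    - [0,0,0]
    - [0,0,0]
  travel:
    - [-0.1,0,2]
    - [0,0,2]
    - [0,0,2]
    - [0,0,1]
    - [0,0,0]
    - [0,0,0]
  claw: [5,5,5,5,5,5]

```text
time_s: 21.28
tcp_pos: [0.5764, 0.0649, 0.0581]
eef_rot: [[0.925, -0.381, 0.001], [-0.381, -0.925, 0.0], [0.001, -0.001, -1.0]]
ft_force: [-0.1, -0.7, 0.7]
finger_gap: 0.0501
grip_force: 0.0
```

Call:
carry_out:
  rotation:
    - [0,0,0]
    - [0,0,0]
    - [0,0,0]
    - [0,0,0]
    - [0,0,0]
    - [0,0,0]
  travel:
    - [0,0,0]
    - [0,0,0]
    - [0,0,0]
    - [0,0,0]
    - [0,0,0]
    - [0,0,0]
  claw: [2,1,1,1,1,1]
  newtons: 25

```text
time_s: 22.02
tcp_pos: [0.5752, 0.0628, 0.0582]
eef_rot: [[0.924, -0.382, -0.001], [-0.382, -0.924, -0.005], [0.001, 0.005, -1.0]]
ft_force: [-3.4, -5.2, 5.3]
finger_gap: 0.0134
grip_force: 28.5
```

```bash
python3 -c "
from h import *
st()
"
```

```text
t 22.02 jig xy mm [ -0.3 182.9] z 58.2 yaw -22.44 tilt [-0.0008 -0.0049] F [-3.43 -5.25  5.26] Fx -3.91 M [-1.12  0.62  0.08] gap 0.013424871724489652 28.52341800928116 j6 -2.750315819871263
```

Call:
carry_out:
  rotation:
    - [0,0,0]
    - [0,0,5]
    - [0,0,10]
    - [0,0,10]
    - [0,0,10]
    - [0,0,10]
    - [0,0,10]
    - [0,0,5]
  travel:
    - [0,0.24,0]
    - [0,0,0]
    - [0,0,0]
    - [0,0,0]
    - [0,0,0]
    - [0,0,0]
    - [0,0,0]
    - [0,0,0]
  claw: [1,1,1,1,1,1,1,1]

```text
time_s: 23.02
tcp_pos: [0.5752, 0.0627, 0.0582]
eef_rot: [[0.13, -0.992, 0.001], [-0.992, -0.13, -0.0], [0.0, -0.001, -1.0]]
ft_force: [-1.8, 0.0, 5.4]
finger_gap: 0.0136
grip_force: 28.5
```

```bash
cat >> h.py <<'E'
def needle(out=None):
    # red needle pixels within the dial: angle about the mean line, cw from above, 1.0 along -x of the jig
    c=cap("top"); I=c["img"].astype(int)
    red=(I[...,2]-np.maximum(I[...,0],I[...,1]))
    m=red>40; ys,xs=np.nonzero(m); res=[]
    W=np.array([ray(c,(x,y),.051)[:2] for x,y in zip(xs,ys) if 280<x<350 and 215<y<280]); V=np.array([red[y,x] for x,y in zip(xs,ys) if 280<x<350 and 215<y<280])
    J=np.c_[(W-O)@ex,(W-O)@ey]*1000
    best=None
    # dial centre: white disc centroid is fitted by the network's silhouette-free search over y offset
    for yc in (93,94,95,96,97,98):
        d=J-[0,yc]; r=np.hypot(*d.T); k=(r>8)&(r<36); th=1-np.arctan2(d[:,1],-d[:,0])*-1 if 0 else 1.0-np.arctan2(-d[:,1],-d[:,0])
        print(yc,k.sum(),"needle~",np.round(np.average(th[k],weights=V[k]),3) if k.any() else None,"sd",np.round(th[k].std(),2) if k.any() else None)
    if out: cv2.imwrite(out,cv2.resize(c["img"][220:270,310:360],(600,600),interpolation=cv2.INTER_CUBIC))
E
python3 -c "
from h import *
st();needle('pics/n1.png')
"
```

```text
t 23.02 jig xy mm [ -0.4 182.7] z 58.2 yaw -82.56 tilt [ 0.001  -0.0002] F [-1.81  0.03  5.35] Fx -1.8 M [-0.16  0.36  0.1 ] gap 0.013631846403725462 28.487218916416168 j6 -1.7037631924954602
93 31 needle~ 1.046 sd 0.88
94 33 needle~ 1.086 sd 0.89
95 34 needle~ 1.14 sd 0.87
96 35 needle~ 1.145 sd 0.87
97 37 needle~ 1.158 sd 0.86
98 36 needle~ 1.16 sd 0.85
```

View pics/n1.png

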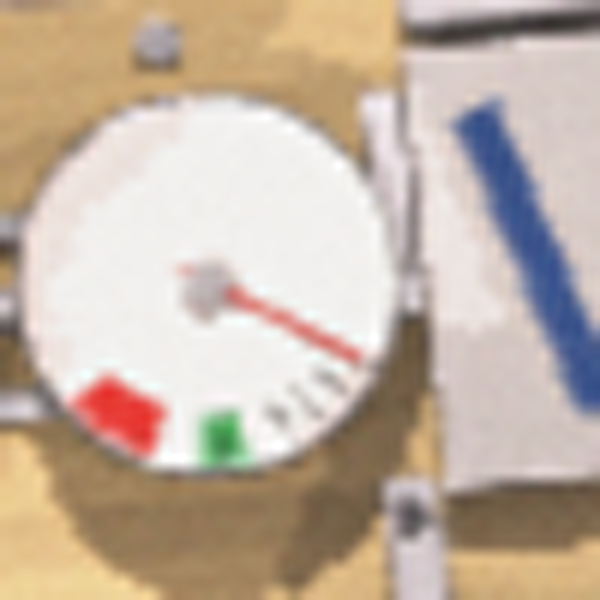

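The dial hub is at (327.2,244.3), with the needle pointing about 61° short of the green band (222,437 in the crop), so it still reads 0. The jaw is almost at the panel. I'll wind further.

Call:
carry_out:
  rotation:
    - [0,0,6]
    - [0,0,8]
    - [0,0,8]
    - [0,0,8]
    - [0,0,7]
    - [0,0,0]
  travel:
    - [0,0,0]
    - [0,0,0]
    - [0,0,0]
    - [0,0,0]
    - [0,0,0]
    - [0,0,0]
  claw: [1,1,1,1,1,1]

```text
time_s: 23.82
tcp_pos: [0.5751, 0.0627, 0.0582]
eef_rot: [[-0.49, -0.872, 0.001], [-0.872, 0.49, -0.0], [-0.0, -0.001, -1.0]]
ft_force: [-2.6, -1.3, 5.2]
finger_gap: 0.0135
grip_force: 28.6
```

```bash
cat >> h.py <<'E'
def needle2(out=None):
    s=manip.get_state();r=np.array(s["eef_rot"]);yaw=np.degrees(np.arctan2(r[1,0],r[0,0]))
    turned=np.radians((-22.4-yaw)%360); hx,hy=327.25+(turned-1.05),244.3-.1*(turned-1.05)
    A=[]
    for i in range(3):
        c=cap("top"); I=c["img"].astype(float)
        red=np.clip(I[...,2]-np.maximum(I[...,0],I[...,1])-25,0,120)
        Y,X=np.mgrid[0:480,0:640]; dx,dy=X-hx,Y-hy; rr=np.hypot(dx,dy); k=(rr>3)&(rr<9.2)&(red>0)&(dy>-1)
        w=red[k]*1; vx,vy=(w*dx[k]).sum(),(w*dy[k]).sum()
        A.append(1-(np.arctan2(vx,vy)-np.radians(5.6)))
    print("turned %.3f"%turned,"needle",np.round(A,3),k.sum(),"t",s["time_s"])
    if out: cv2.imwrite(out,cv2.resize(c["img"][220:270,310:360],(600,600),interpolation=cv2.INTER_CUBIC))
E
python3 -c "
from h import *
st();needle2()
"
```

```text
t 23.82 jig xy mm [ -0.4 182.7] z 58.2 yaw -119.36 tilt [ 0.0009 -0.0002] F [-2.57 -1.35  5.22] Fx -2.69 M [-0.2   0.34 -0.15] gap 0.013509984367228556 28.63825500011444 j6 -1.0615424669978315
turned 1.692 needle [0.209 0.208 0.208] 9 t 23.825
```

Call:
carry_out:
  rotation:
    - [0,0,6]
    - [0,0,8]
    - [0,0,8]
    - [0,0,8]
    - [0,0,8]
    - [0,0,7]
    - [0,0,5]
    - [0,0,0]
  travel:
    - [0,0,0]
    - [0,0,0]
    - [0,0,0]
    - [0,0,0]
    - [0,0,0]
    - [0,0,0]
    - [0,0,0]
    - [0,0,0]
  claw: [1,1,1,1,1,1,1,1]

```text
time_s: 24.98
tcp_pos: [0.5751, 0.0627, 0.0582]
eef_rot: [[-0.983, -0.185, 0.001], [-0.185, 0.983, -0.0], [-0.001, -0.0, -1.0]]
ft_force: [-1.2, -0.3, 5.3]
finger_gap: 0.0136
grip_force: 28.7
```

```bash
python3 -c "
from h import *
st();needle2('pics/n2.png')
"
```

```text
t 24.98 jig xy mm [ -0.5 182.8] z 58.2 yaw -169.34 tilt [ 0.0008 -0.0001] F [-1.16 -0.27  5.34] Fx -1.18 M [-0.19  0.5  -0.03] gap 0.0136335318840485 28.651174306869507 j6 -0.1890691521364709
turned 2.565 needle [0.833 0.834 0.833] 11 t 24.975
```

View pics/n2.png

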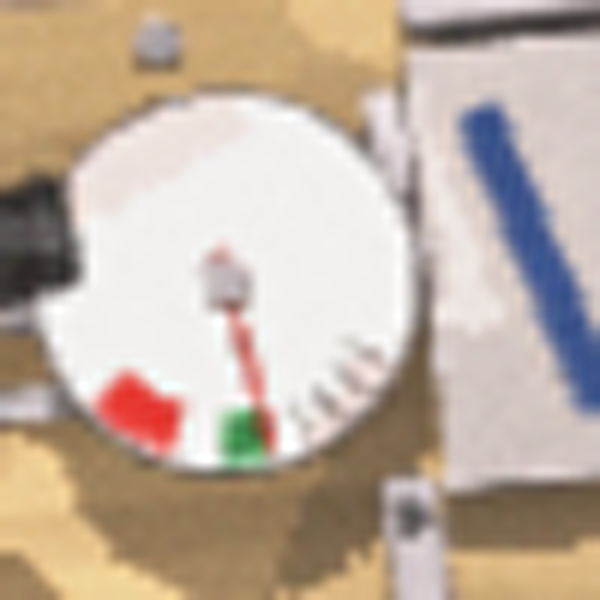

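The hub is at (227,287) and the tip at (266,450), just at the edge of the green band, so about 0.85. It needs about 12° more.

Call:
carry_out:
  rotation:
    - [0,0,5]
    - [0,0,5]
    - [0,0,2]
    - [0,0,0]
    - [0,0,0]
  travel:
    - [0,0,0]
    - [0,0,0]
    - [0,0,0]
    - [0,0,0]
    - [0,0,0]
  claw: [1,1,1,1,1]

```text
time_s: 25.75
tcp_pos: [0.5751, 0.0627, 0.0582]
eef_rot: [[-1.0, 0.023, 0.001], [0.023, 1.0, -0.0], [-0.001, -0.0, -1.0]]
ft_force: [-0.7, -1.0, 5.1]
finger_gap: 0.0137
grip_force: 28.7
```

```bash
python3 -c "
from h import *
st();needle2()
"
```

```text
t 25.75 jig xy mm [ -0.4 182.8] z 58.2 yaw 178.69 tilt [ 0.0008 -0.0001] F [-0.69 -1.05  5.1 ] Fx -0.79 M [-0.22  0.48 -0.06] gap 0.01371270735756747 28.653844892978668 j6 0.019855102013315005
turned 2.774 needle [0.985 0.984 0.982] 10 t 25.75
```

Needle at about 1.0. Releasing and retreating upward.

Call:
carry_out:
  rotation:
    - [0,0,0]
    - [0,0,0]
    - [0,0,0]
    - [0,0,0]
    - [0,0,0]
    - [0,0,0]
    - [0,0,0]
    - [0,0,0]
  travel:
    - [0,0,0]
    - [0,0,0]
    - [0,0,0]
    - [0,0,0]
    - [0,0,-1]
    - [0,0,-3]
    - [0,0,-5]
    - [0,0,-5]
  claw: [3,5,5,5,5,5,5,5]

```text
time_s: 26.9
tcp_pos: [0.5746, 0.0627, 0.1992]
eef_rot: [[-1.0, 0.024, 0.0], [0.024, 1.0, 0.0], [-0.0, 0.0, -1.0]]
ft_force: [0.6, -0.2, -0.8]
finger_gap: 0.0499
grip_force: 0.0
```

```bash
python3 -c "
from h import *
st();needle2('pics/n3.png')
"
```

```text
t 26.90 jig xy mm [ -1.  182.8] z 199.2 yaw 178.62 tilt [0.0001 0.0001] F [ 0.58 -0.16 -0.76] Fx 0.56 M [-0.02 -0.06 -0.02] gap 0.04994364673800152 0.0 j6 0.02104238546960137
turned 2.775 needle [0.985 0.983 0.985] 10 t 26.9
```

View pics/n3.png

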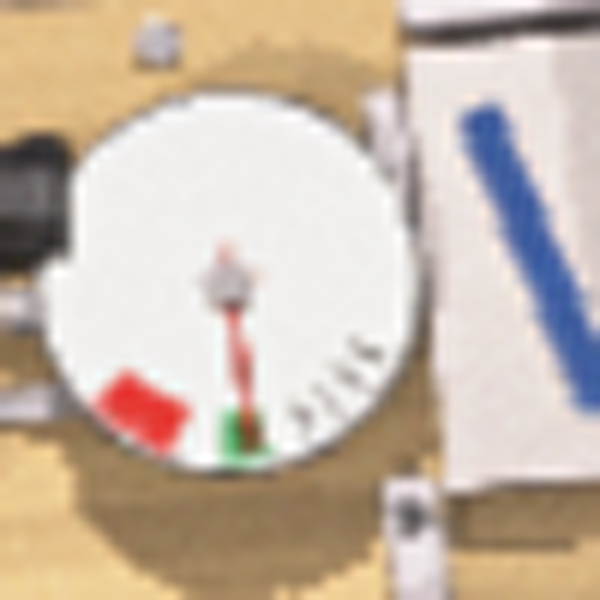

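The needle points into the green band (tip at about (248,435), band centre at (242,437)). The panel is clamped at the stop, and the gripper is clear of everything.

```bash
python3 -c "
from rig import manip
print(manip.hand_in())"
```

```text
the job is handed in; nothing more can be done
None
```

I handed the job in at about 27 s: the panel was seated on the stop at about 8 N, the needle read about 0.98 rad (in the green band), and the arm was clear; the hand-in call returned no verdict.

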